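# Shut down the etching hotplate

## Task

The ink has warmed through, so shut down the hotplate: take the ink tin off it and set it down gently, upright, on the bare wood of the jigger (the wooden box standing beside the hotplate, level with it), clear of the inked copper plate lying there, and turn the hotplate's thermostat knob fully anticlockwise to its off stop, in whichever order you like. Do not disturb the copper plate, or the tube, roller and ink knife on the bench.

Things in the scene. Friction and masses are not known exactly. Their poses are not given: they have to be found in the camera images.
- thermostat (a joint): Angle of the thermostat knob (rad): 0 is off, the firm anticlockwise end stop, with the pointer uphill at the long white mark, away from the robot; it grows clockwise, as seen looking at the dial, to 4.71 at the hot end. It starts 1.0 to 2.4 from off. Light even friction, about 0.06 N m; no spring or detent: it stays where left.
- thermostat_grip (a point): On the knob's axis, half-way up its bar grip; turns with the knob. z: along the axis, out of the console, leaning 15 degrees from vertical to the hotplate's front (-x). x: along the bar to its white pointer line. Black bar 46 mm long (x), 15 mm wide (y), up to 14 mm above this point; it stands on a round skirt 52 mm across, whose top is 14 mm below this point. The console face is 21 mm below.
- hotplate: Hotplate, fixed: grey steel box, bare aluminium top 260 (x) by 280 (y) mm, 112 mm above the bench; on its front (-x, robot's side) a lower console, sloping 15 degrees, reaches 220 mm from the centre. Its one knob is 180 mm in front of the origin, 35 mm to -y; the small lamp is fixed. Origin at bench level under the top's centre. It stands left or right of the jigger.
- tin_center (a point): The centre (half-way up, on the axis) of the ink tin that stands on the aluminium top: an upright closed steel cylinder with a paper label, 60 mm in diameter (62 mm over the bead), 62 mm tall, about 0.3 kg. z along its axis.
- jigger: The jigger, fixed to the bench: a wooden box with a flat top 260 mm (x) by 220 mm (y), 112 mm above the bench, the same height as the hotplate, open to the front. Origin at bench level under the centre of its top; x points away from the robot, z up.
- plate: The inked copper plate, 80 mm (x) by 120 mm (y) by 2 mm, loose on the rear (+x) half of the jigger's top. Origin at the centre of its underside. The front half of the jigger is bare wood.
- tube: A part-used metal ink tube with a black cap, 145 mm long (x), 44 mm wide, 24 mm high, lying on the bench. Origin on its underside, near the middle. A bystander.
- roller: A rubber ink roller 100 mm wide (y) and 40 mm in diameter with a wooden handle, 185 mm long over all (x), lying on the bench. Origin at bench level near the middle. A bystander.
- knife: An ink knife: wooden handle and flat steel blade, 210 mm long (x), 30 mm wide, 16 mm high, lying on the bench. Origin on its underside near the middle. A bystander.
Not all that is in view belongs to the job. Of the things shaped like the part that bears tin_center, the bare steel one is meant.

How it is judged:
By the outcome, as a careful person would: the job done as asked, in the order asked, and still so for the second after the job is handed in, with the robot touching nothing.
It also fails if it takes over 64 s, if anything falls off the work surface, if the arm or the gripper's body presses on something with over 40 N, if the wrist force passes 120 N, or if a joint passes its speed limit or range.

## Robot

A 6-joint arm with a two-finger parallel gripper is mounted at the origin on the work surface. World frame = base frame: x ahead of the robot, y to its left, z up, the work surface at z = 0. Lengths are in m, angles in degrees, forces in N, time in s.
With the tool pointing down it reaches from about 0.4 to 0.825 m from the base axis. Payload 7 kg.
Tool frame: the origin (TCP) lies at the very end of the fingers, on their centre line; the grasp point (between the pads) lies hold_point_z behind it (hold_point_z is the distance from the TCP to the grasp point, in m); z points along the fingers, y is the direction in which the jaws open and shut (so a half turn about z gives the same grasp; the last joint's range is limited). The gripper opens to 88 mm and grips with 3 to 60 N. Pads are 19 mm wide; open, the fingers measure 130 mm over their backs; the gripper's body (78 mm by 193 mm) begins 47 mm behind the grasp point.
Start: joints at [-54.081, 20.546, 0.682, 0, -70.136, -16.507], TCP at [0.224, -0.637, 0.227] pointing down, gripper open.
Joint ranges: [-176.03, 176.03], [-82.01, 121.73], [-58.28, 71.71], [-173.87, 95.51], [-174.79, -0.11], [-173.66, 173.66]. Speed limits (degrees/s): [136.94, 136.94, 172.46, 180, 180, 180].

## Interface

Orientations are given as [roll, pitch, yaw] about the fixed x, y, z axes, in that order (R = Rz(yaw) Ry(pitch) Rx(roll)).
In Python, from plant import get_obs, snapshot, close_job, hold_point_z gives the robot as it stands. The module is installed in compiled form; this text tells all that it offers.
- The arm moves only by the tool jog_arm, never from a script. Its argument "commands" is a list of rows, each a list of 4 numbers: the shift along the world's x, y, z in mm, then the turn about the world's z in degrees. In form: [[x, y, z, turn], ...]. A call has exactly 10 rows; each row shifts and turns the commanded pose from where the row before left it; what a row does not reach is not made up. A row lasts 1/12 s, in which the tool goes at most 41.7 mm and 7.16 degrees, less where a joint would pass 70% of its speed; a pose out of reach is approached as far as the arm can. A call is refused whole if a number of a shift passes 41.7 or a number of a turn 7.16, either way. A call with a gripper value outside its range is refused whole. "fingers" is the finger opening in mm, from 0 to 87.6, set as the call begins (left out, the last holds). The fingers move at their own pace and stop on an object; the grip force is fixed at half the most. Time passes only in rows, so rows that do not move let the fingers close, or fill a call up. It gives the time, the measured TCP pose, the force and the opening at its end, in the units of the state.
- get_obs(): the state, without advancing time (a new reading comes with each control period).
- snapshot(name): name is "scene" or "top" or "wrist"; returns a dict with "image" (400x640x3 uint8, red, green, blue), "fov_y" (degrees; the focal length in pixels is half the picture's height over the tangent of half this angle, whatever the lens; pixels are square), "cx", "cy" (the principal point, pixels), "dist_coeffs" ([k1, k2, p1, p2, k3] as OpenCV has them; the pictures are not rectified), "rvec" (rotation vector, rad) and "tvec" (3), from world to camera coordinates, as OpenCV has them; the wrist camera has in their place "mount" (4x4, takes a point from camera to tool coordinates, whose origin is the TCP and whose axes are the flange's). Camera axes: x right, y down, z forward; pixel columns grow to the right and rows downward; lengths in m; the calibration is good to about 2 mm. A picture is of the moment at which its call begins: read the wrist's pose just before it. There is no depth.
- close_job(): hands the job in, once; it reports no verdict.
The state is a dict: "clock": time; "joint_pos": joint angles; "qvel": joint speeds; "tau": joint torques, N m; "tool_pos": TCP position; "orientation": TCP orientation; "force": force on the tool from outside, world axes, zero at the start; "moment": the same for the moment, N m; "opening": finger opening in m.
Only numpy, scipy, OpenCV 4.12 (cv2) and the standard library are available. Lean on these libraries where they do the work, as an engineer would, in place of code of your own. Each camera call takes 0.05 s, during which the arm holds its last target.

## Working session

There is one attempt and no reset: what is moved stays moved. The work goes in short steps, Python scripts to look and compute and a tool call to move; the robot and the scene stay as the last step left them, time stands still between calls to the robot, and variables do not carry over. Pictures are saved under pics/ and viewed, and the job is handed in when it is done.

Besides the shell and the picture viewer there is one more tool, called after "Request:" as name(argument=value, ...) on one line, values as JSON. jog_arm: Moves the arm, as the interface text tells. Its arguments: {"type":"object","properties":{"commands":{"type":"array","items":{"type":"array","items":{"type":"number"}}},"fingers":{"type":"number"}},"required":["commands"]}

```bash
mkdir -p pics
cat > h.py <<'E'
import numpy as np, cv2, pickle
from plant import get_obs, snapshot, close_job, hold_point_z
def shot(n,tag):
    o=get_obs(); s=snapshot(n); pickle.dump((o,s),open(f'pics/{tag}.pkl','wb'))
    cv2.imwrite(f'pics/{tag}.png',s['image'][:,:,::-1]); return o,s
def K(s):
    f=200/np.tan(np.radians(s['fov_y']/2)); return np.array([[f,0,s['cx']],[0,f,s['cy']],[0,0,1]])
def pose(o,s):
    if 'rvec' in s and s['rvec'] is not None:
        R=cv2.Rodrigues(np.array(s['rvec'],float))[0]; t=np.array(s['tvec'],float).ravel(); return R,t
    from scipy.spatial.transform import Rotation as Ro
    T=np.eye(4);T[:3,:3]=Ro.from_euler('xyz',o['orientation'],degrees=True).as_matrix();T[:3,3]=o['tool_pos']
    M=np.linalg.inv(T@np.array(s['mount'])); return M[:3,:3],M[:3,3]
def onz(o,s,px,z):
    R,t=pose(o,s); p=cv2.undistortPoints(np.array(px,float).reshape(-1,1,2),K(s),np.array(s['dist_coeffs'],float)).reshape(-1,2)
    d=np.c_[p,np.ones(len(p))]@R; c=-R.T@t
    return c+d*((z-c[2])/d[:,2])[:,None]
def proj(o,s,P):
    R,t=pose(o,s); return cv2.projectPoints(np.array(P,float).reshape(-1,1,3),cv2.Rodrigues(R)[0],t,K(s),np.array(s['dist_coeffs'],float))[0].reshape(-1,2)
def load(tag): return pickle.load(open(f'pics/{tag}.pkl','rb'))
E
python3 - <<'E'
from h import *
print(get_obs(),hold_point_z)
for n in('scene','top','wrist'):
    o,s=shot(n,n+'0'); print({k:v for k,v in s.items() if k!='image'})
E
```

```text
{'clock': 0.0, 'joint_pos': array([-5.40823027e+01,  2.05915476e+01,  6.32580608e-01, -2.34704272e-02,
       -7.01366897e+01, -1.65045558e+01]), 'qvel': array([ 0.01703479,  0.02027934, -0.01433842,  0.05375744,  0.02097843,
        0.03974886]), 'tau': array([-3.11994211e-05, -5.82718170e+01,  2.93067813e+01,  6.99763834e+00,
        6.82072263e-03, -1.55803073e-04]), 'tool_pos': array([ 0.22414487, -0.63615082,  0.22560183]), 'orientation': array([ 1.79902016e+02, -6.02390927e-03, -1.60594846e+02]), 'force': array([-0.03761023, -0.12389155,  0.48094643]), 'moment': array([-0.0016802 ,  0.00562668, -0.01623197]), 'opening': 0.08771532824102962} 0.0188
{'fov_y': 49.532418154570756, 'cx': 314.5780349745343, 'cy': 203.4129972909308, 'dist_coeffs': array([0.01565515, 0.        , 0.        , 0.        , 0.        ]), 'rvec': array([ 1.20973568,  2.532786  , -0.72383287]), 'tvec': array([ 0.37622773, -0.32944068,  1.6514577 ])}
{'fov_y': 50.52102927314242, 'cx': 319.29060692748936, 'cy': 192.83434954531864, 'dist_coeffs': array([0.00027743, 0.        , 0.        , 0.        , 0.        ]), 'rvec': array([ 2.13850298, -2.17452877,  0.12705576]), 'tvec': array([0.01629724, 0.611459  , 1.51617869])}
{'fov_y': 60.33337396212383, 'cx': 326.5019011339019, 'cy': 199.4368889172196, 'dist_coeffs': array([0.00488794, 0.        , 0.        , 0.        , 0.        ]), 'mount': array([[-7.95407766e-04, -9.62495313e-01, -2.71297142e-01,
         7.35982296e-02],
       [ 9.99997843e-01, -2.45001730e-04, -2.06265731e-03,
         4.49535061e-04],
       [ 1.91882973e-03, -2.71298197e-01,  9.62493432e-01,
        -1.58221998e-01],
       [ 0.00000000e+00,  0.00000000e+00,  0.00000000e+00,
         1.00000000e+00]])}
```

View pics/scene0.png

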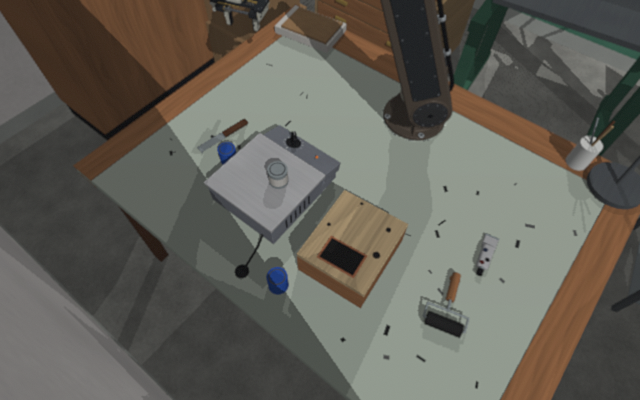

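View pics/top0.png

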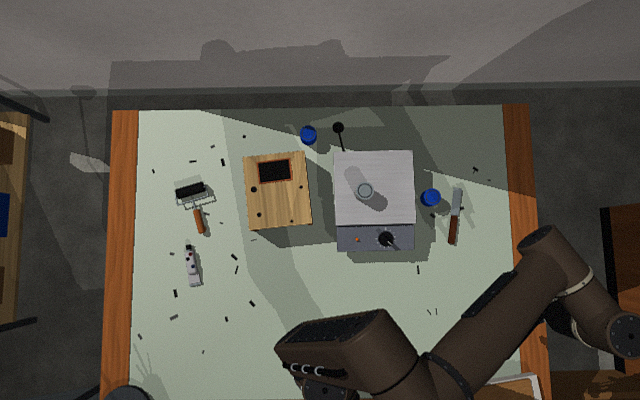

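View pics/wrist0.png

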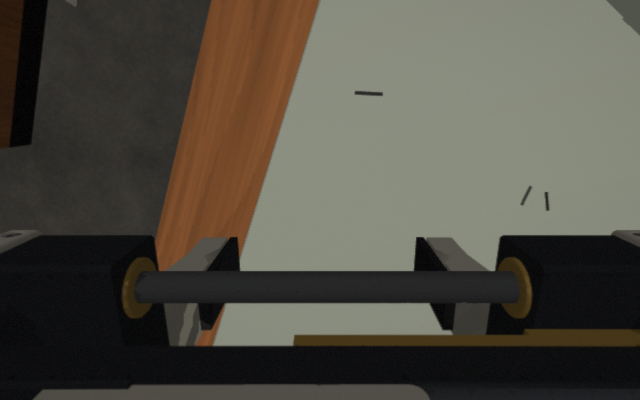

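Run:
```python
from h import *
for t,(x0,y0,x1,y1) in (('top0',(235,115,475,265)),('scene0',(190,110,420,310))):
    o,s=load(t); im=s['image'][y0:y1,x0:x1,::-1]; f=800/(x1-x0) if t=='top0' else 3
    im=cv2.resize(im,None,fx=f,fy=f,interpolation=cv2.INTER_CUBIC); im=np.clip(im.astype(float)*1.4,0,255).astype('uint8')
    cv2.imwrite(f'pics/{t}c.png',im)
```

```text
(no output)
```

View pics/top0c.png

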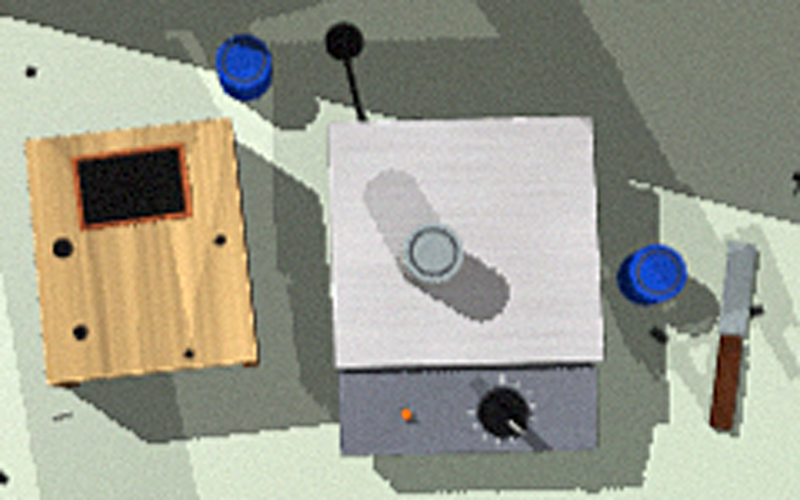

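View pics/scene0c.png

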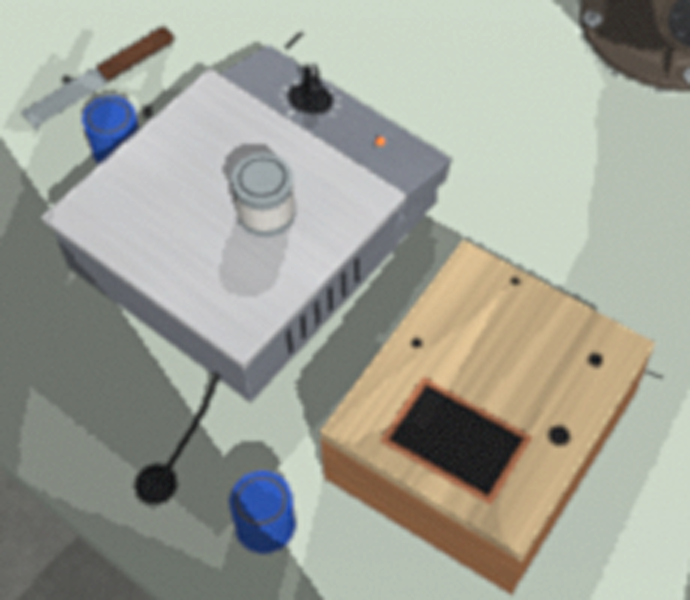

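Run:
```python
from h import *
o,s=load('top0')
c=lambda L:[(235+x/ (800/240)+0.0,115+y/(800/240)) for x,y in L]
np.set_printoptions(precision=4,suppress=True)
print('jig',J:=onz(o,s,c([(27,140),(231,119),(258,362),(47,384)]),.112))
print('hot',H:=onz(o,s,c([(329,120),(592,117),(602,361),(335,366)]),.112))
print('plate',onz(o,s,c([(75,160),(183,145),(192,214),(84,229)]),.114))
print('dots',onz(o,s,c([(63,248),(81,333),(220,240),(189,353)]),.112))
print('tin top',onz(o,s,c([(433,251)]),.174)); print('knob top',onz(o,s,c([(503,411)]),.1))
for Q in(J,H): print(Q.mean(0), [np.linalg.norm(Q[i]-Q[i-1]) for i in range(4)], [np.degrees(np.arctan2(*(Q[i]-Q[j])[[1,0]])) for i,j in((0,3),(1,2))])
```

```text
jig [[0.7344 0.2725 0.112 ]
 [0.7533 0.0563 0.112 ]
 [0.4958 0.0314 0.112 ]
 [0.4766 0.2503 0.112 ]]
hot [[ 0.7504 -0.0474  0.112 ]
 [ 0.7487 -0.3257  0.112 ]
 [ 0.4909 -0.3249  0.112 ]
 [ 0.4903 -0.0483  0.112 ]]
plate [[0.7116 0.2213 0.114 ]
 [0.7257 0.1073 0.114 ]
 [0.6519 0.0984 0.114 ]
 [0.6379 0.2118 0.114 ]]
dots [[0.6185 0.2341 0.112 ]
 [0.529  0.2151 0.112 ]
 [0.6241 0.0694 0.112 ]
 [0.5063 0.1029 0.112 ]]
tin top [[ 0.6008 -0.1468  0.174 ]]
knob top [[ 0.4412 -0.2225  0.1   ]]
[0.615  0.1526 0.112 ] [np.float64(0.258708712040798), np.float64(0.21698401015929036), np.float64(0.25871727079136514), np.float64(0.21974769346432282)] [np.float64(4.910085043178355), np.float64(5.522143361324306)]
[ 0.6201 -0.1866  0.112 ] [np.float64(0.2600851490749224), np.float64(0.27826915781104083), np.float64(0.2578655846248905), np.float64(0.27661593169727744)] [np.float64(0.19423054189798625), np.float64(-0.17048091569845247)]
```

Candidates are the blue tins at top px (308,135) and (431,197), both standing on the bench, and the bare steel tin at (365,191) on the hotplate. The steel one is meant, and the crop confirms it. The jigger and hotplate sizes check out, at 258×219 mm and 259×277 mm. The knob is at about (0.441,-0.222). I'll fly past the knob for a wrist view.

Request:
jog_arm(commands=[[18,34,2,0],[18,34,2,0],[18,34,2,0],[18,34,2,0],[18,34,2,0],[18,34,2,0],[18,34,2,0],[18,34,2,0],[18,34,2,0],[18,34,2,0]])

```text
clock: 0.98
tool_pos: [0.4046, -0.2948, 0.2467]
orientation: [-180.0, 0.0, -160.6]
force: [0.8, -1.0, 0.1]
opening: 0.088
```

Request:
jog_arm(commands=[[18,34,0,0],[18,34,0,0],[0,6,0,0],[0,0,0,0],[0,0,0,0],[0,0,0,0],[0,0,0,0],[0,0,0,0],[0,0,0,0],[0,0,0,0]])

```text
clock: 1.82
tool_pos: [0.44, -0.2232, 0.2465]
orientation: [180.0, -0.0, -160.7]
force: [0.1, 0.4, -0.1]
opening: 0.0874
```

Run:
```python
from h import *
o,s=shot('wrist','w1'); print(o['clock'],o['tool_pos'],o['orientation'],o['joint_pos'],o['force'])
```

```text
1.8167 [ 0.44003123 -0.22323052  0.24650778] [ 1.79996658e+02 -7.21500926e-03 -1.60660044e+02] [-4.02433604e+00  2.42839171e+00 -1.97907346e+01 -2.23469378e-04
 -6.77888225e+01 -6.66356232e+01] [ 0.12842678  0.36324588 -0.11170821]
```

View pics/w1.png

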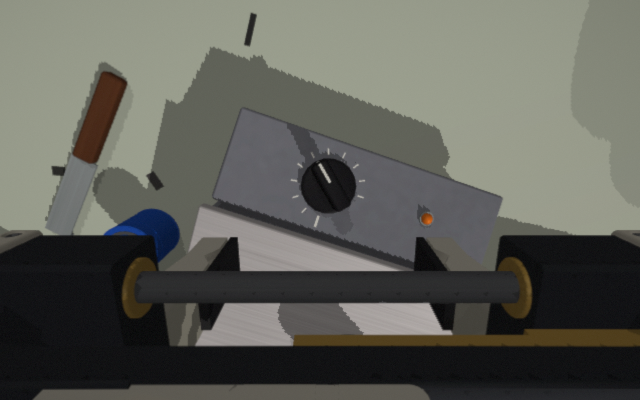

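Run:
```python
from h import *
np.set_printoptions(precision=4,suppress=True)
o,s=load('w1')
im=s['image'][120:260,240:460,::-1]; im=cv2.resize(im,None,fx=3.6,fy=3.6,interpolation=cv2.INTER_CUBIC); cv2.imwrite('pics/w1c.png',np.clip(im*1.5,0,255).astype('uint8'))
# console front edge corners at unknown z, width 280?
for z in(.06,.07,.08,.09): 
    q=onz(o,s,[(245,109),(501,197)],z); print(z,q,np.linalg.norm(q[0]-q[1]))
for z in(.07,.08,.09,.1,.11): print(z,onz(o,s,[(328,186)],z))
```

```text
0.06 [[ 0.4025 -0.3203  0.06  ]
 [ 0.4    -0.0459  0.06  ]] 0.2744285547773575
0.07 [[ 0.4016 -0.3182  0.07  ]
 [ 0.3992 -0.0517  0.07  ]] 0.26646809836321517
0.08 [[ 0.4007 -0.3161  0.08  ]
 [ 0.3983 -0.0576  0.08  ]] 0.2585076419490728
0.09 [[ 0.3998 -0.3139  0.09  ]
 [ 0.3974 -0.0634  0.09  ]] 0.2505471855349304
0.07 [[ 0.446  -0.2198  0.07  ]]
0.08 [[ 0.4438 -0.2206  0.08  ]]
0.09 [[ 0.4415 -0.2214  0.09  ]]
0.1 [[ 0.4392 -0.2223  0.1   ]]
0.11 [[ 0.437  -0.2231  0.11  ]]
```

View pics/w1c.png

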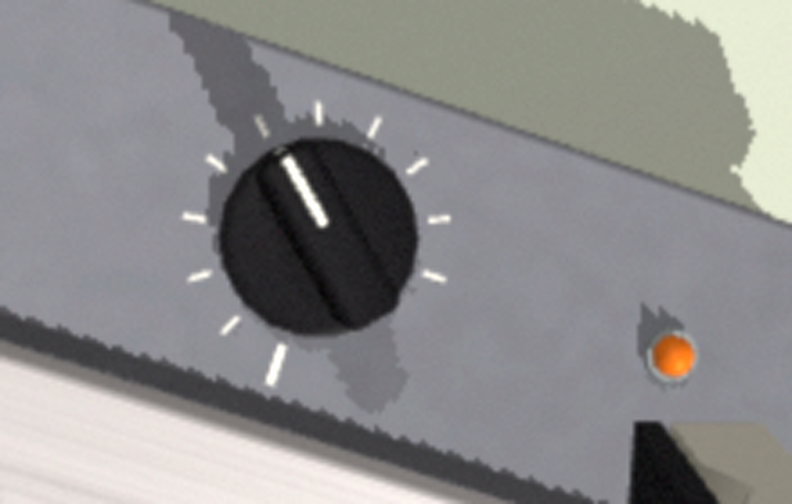

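Run:
```python
from h import *
np.set_printoptions(precision=4,suppress=True)
obs=[]
for t in('w1','scene0','top0'):
    o,s=load(t); h=cv2.cvtColor(s['image'],cv2.COLOR_RGB2HSV); 
    m=((h[...,0]>5)&(h[...,0]<18)&(h[...,1]>190)&(h[...,2]>200)).astype('uint8')
    n,l,st,c=cv2.connectedComponentsWithStats(m); print(t,[(st[i,4],c[i]) for i in range(1,n)])
o,s=load('w1')
# ticks
h=s['image'][120:260,240:460].min(2); m=(h>150).astype('uint8');m[75:]*= (np.arange(220)<110)[None].astype('uint8')
n,l,st,c=cv2.connectedComponentsWithStats(m); print([(st[i,4],c[i]+[240,120]) for i in range(1,n)])
m=(s['image'].max(2)<62)&(np.hypot(*(np.indices((400,640))-np.array([186,328])[:,None,None]))<45)
n,l,st,c=cv2.connectedComponentsWithStats(m.astype('uint8')); print(st,c)
```

```text
w1 [(np.int32(5), array([428.6, 221.2]))]
scene0 []
top0 [(np.int32(3), array([356.3333, 238.6667]))]
[(np.int32(5), array([328., 151.])), (np.int32(1), array([344., 154.])), (np.int32(1), array([343., 156.])), (np.int32(4), array([299.5 , 164.75])), (np.int32(45), array([324.1556, 172.4222])), (np.int32(5), array([355., 166.])), (np.int32(4), array([293.5, 180. ])), (np.int32(2), array([359.5, 181. ])), (np.int32(2), array([363.5, 180. ])), (np.int32(1), array([293., 197.])), (np.int32(3), array([296., 196.])), (np.int32(4), array([303.5, 209.5])), (np.int32(22), array([316.2273, 220.6364])), (np.int32(1), array([283., 237.])), (np.int32(1), array([264., 238.])), (np.int32(1), array([276., 238.])), (np.int32(848), array([306.3349, 252.8774])), (np.int32(1), array([269., 240.])), (np.int32(1), array([274., 241.])), (np.int32(1), array([283., 240.])), (np.int32(1), array([286., 241.])), (np.int32(1), array([240., 242.])), (np.int32(20), array([248.2 , 244.45])), (np.int32(1), array([276., 242.])), (np.int32(6), array([281. , 243.5])), (np.int32(1), array([288., 243.])), (np.int32(7), array([293.1429, 243.4286])), (np.int32(1), array([264., 245.])), (np.int32(2), array([297. , 245.5])), (np.int32(1), array([270., 247.])), (np.int32(2), array([252.5, 248. ])), (np.int32(1), array([292., 251.])), (np.int32(1), array([295., 252.])), (np.int32(2), array([247.5, 259. ]))]
[[     0      0    640    400 253661]
 [   300    158     56     56   2339]] [[319.4203 199.6251]
 [328.1466 185.9376]]
```

Run:
```python
from h import *
np.set_printoptions(precision=4,suppress=True)
def tri(L):
    A=np.zeros((3,3));b=np.zeros(3)
    for t,p in L:
        o,s=load(t); a,c=onz(o,s,[p],0)[0],onz(o,s,[p],.2)[0]; d=(c-a)/np.linalg.norm(c-a); M=np.eye(3)-np.outer(d,d); A+=M;b+=M@a
    X=np.linalg.solve(A,b); return X,[proj(*load(t),X)[0]-p for t,p in L]
print('lamp',tri([('w1',(426.7,219)),('scene0',(316.7,157)),('top0',(356.8,239.2))]))
# console front corners
print('cornR',tri([('w1',(501,197)),('scene0',(190+450/3,110+159/3)),('top0',(235+341*.3,115+454*.3))]))
print('cornL',tri([('w1',(245,109)),('scene0',(190+258/3,110+44/3)),('top0',(235+598*.3,115+447*.3))]))
print('tin',tri([('scene0',(190+262/3,110+178/3)),('top0',(235+433*.3,115+251*.3))]))
o,s=load('w1'); 
q=onz(o,s,[(240+322/3.6,120+225/3.6),(240+287/3.6,120+157/3.6)],.1); d=q[1]-q[0]; print(q,np.degrees(np.arctan2(d[1],d[0])))
```

```text
lamp (array([ 0.4399, -0.1215,  0.092 ]), [array([ 0.2811, -0.4456]), array([-0.2789, -0.0677]), array([-0.211 , -0.0101])])
cornR (array([ 0.399 , -0.0538,  0.0735]), [array([-0.1254,  0.1239]), array([-0.0483, -0.0137]), array([-0.0556,  0.0656])])
cornL (array([ 0.4036, -0.3243,  0.0738]), [array([-7.8316, -0.0699]), array([1.9174, 0.419 ]), array([-0.2939, -0.4164])])
tin (array([ 0.6004, -0.146 ,  0.1712]), [array([-0.4342, -0.0691]), array([-0.3202,  0.2311])])
[[ 0.4357 -0.2221  0.1   ]
 [ 0.4223 -0.2361  0.1   ]] -133.92385912834249
```

The wrist view shows the knob centred at (328,186), its white pointer running from (330,182) to (320,164), and the long off mark at (316,221). The thermostat is about 134° (2.34 rad) from off, and the grip point is at about (0.438,-0.222,0.104). I'll turn the knob first by straddling the bar.

Request:
jog_arm(commands=[[-1,1,-10,6.7],[-1,0,-15,6.7],[0,0,-15,6.7],[0,0,-15,6.6],[0,0,-15,0],[0,0,-15,0],[0,0,-10,0],[0,0,0,0],[0,0,0,0],[0,0,0,0]], fingers=34)

```text
clock: 2.7
tool_pos: [0.4389, -0.2218, 0.1524]
orientation: [-179.9, 0.0, -133.9]
force: [-0.1, 0.2, 0.4]
opening: 0.0346
```

Run:
```python
from h import *
o,s=shot('wrist','w2'); print(o['clock'],o['tool_pos'],o['orientation'],o['joint_pos'],o['force'],o['opening'])
```

```text
2.7 [ 0.43887861 -0.22184073  0.15236241] [-1.79942886e+02  2.13395255e-02 -1.33882163e+02] [-3.84204415e+00  6.91374700e+00 -2.80531558e+01  2.49181567e-02
 -5.49756451e+01 -4.00544204e+01] [-0.08993376  0.18518552  0.40698592] 0.034613653604502
```

View pics/w2.png

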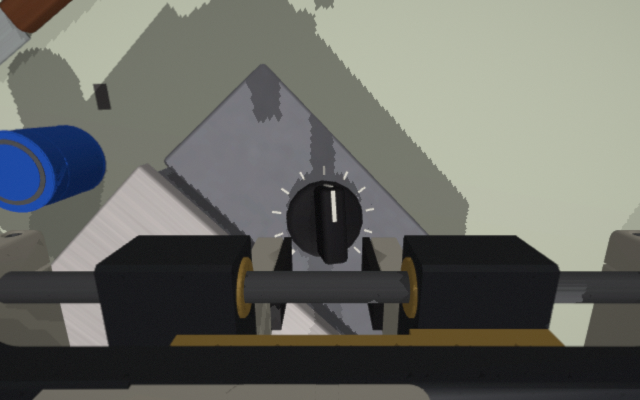

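Request:
jog_arm(commands=[[-2,0,-15,0],[0,0,-15,0],[0,0,-12,0],[0,0,-5,0],[0,0,-4,0],[0,0,0,0],[0,0,0,0],[0,0,0,0],[0,0,0,0],[0,0,0,0]], fingers=34)

```text
clock: 3.58
tool_pos: [0.4366, -0.2217, 0.1011]
orientation: [-180.0, 0.0, -133.9]
force: [-0.2, -0.0, 0.2]
opening: 0.0339
```

Request:
jog_arm(commands=[[0,0,0,0],[0,0,0,0],[0,0,0,3],[0,0,0,4],[0,0,0,5],[0,0,0,5],[0,0,0,5],[0,0,0,5],[0,0,0,4],[0,0,0,3]], fingers=22)

```text
clock: 4.42
tool_pos: [0.4363, -0.2215, 0.1006]
orientation: [-180.0, 0.0, -99.7]
force: [0.5, 0.9, 1.2]
opening: 0.0219
```

Run:
```python
from h import *
o,s=shot('wrist','w3'); print(o['clock'],o['tool_pos'],o['orientation'],o['joint_pos'],o['force'],o['moment'],o['opening'])
```

```text
4.4167 [ 0.43631212 -0.2215491   0.10063101] [-1.79999423e+02  6.03137082e-03 -9.96791551e+01] [-3.84902141e+00  1.02795839e+01 -3.20276075e+01 -8.03418656e-03
 -4.76916220e+01 -5.82472583e+00] [0.50704705 0.8820062  1.18839568] [ 0.20945397  0.22474856 -0.14717594] 0.021889378462190717
```

View pics/w3.png

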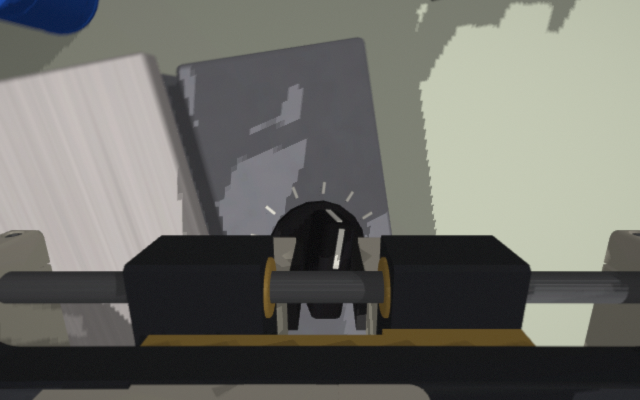

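Request:
jog_arm(commands=[[0,0,0,4],[0,0,0,5],[0,0,0,5],[0,0,0,5],[0,0,0,5],[0,0,0,5],[0,0,0,5],[0,0,0,5],[0,0,0,5],[0,0,0,4]])

```text
clock: 5.3
tool_pos: [0.4363, -0.2216, 0.1006]
orientation: [180.0, 0.0, -51.7]
force: [-0.6, 0.6, 0.7]
opening: 0.0218
```

Request:
jog_arm(commands=[[0,0,0,4],[0,0,0,5],[0,0,0,5],[0,0,0,5],[0,0,0,5],[0,0,0,5],[0,0,0,5],[0,0,0,4],[0,0,0,3],[0,0,0,0]])

```text
clock: 6.13
tool_pos: [0.4363, -0.2216, 0.1006]
orientation: [-180.0, -0.0, -10.8]
force: [0.3, -0.1, 1.0]
opening: 0.0222
```

Run:
```python
from h import *
o,s=shot('wrist','w4'); print(o['clock'],o['tool_pos'],o['orientation'],o['joint_pos'],o['force'],o['moment'],o['opening'])
```

```text
6.1333 [ 0.43629717 -0.22163187  0.10061575] [-1.79999788e+02 -2.31569537e-03 -1.08329453e+01] [-3.85461023e+00  1.02808904e+01 -3.20318048e+01  9.62354926e-05
 -4.76849806e+01  8.30216001e+01] [ 0.30667353 -0.10846466  0.96992614] [-0.14728216  0.21426219 -0.02340243] 0.02221653683825932
```

View pics/w4.png

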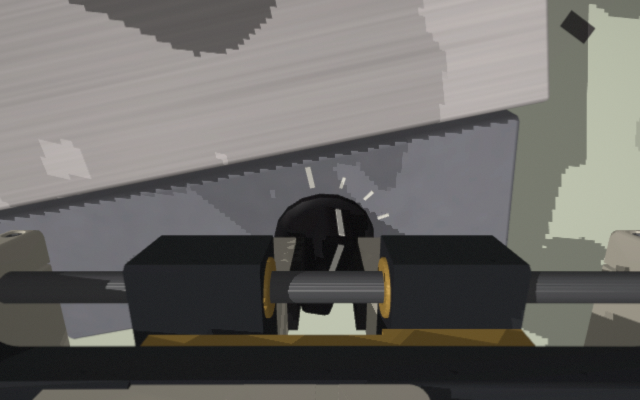

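Request:
jog_arm(commands=[[0,0,0,3],[0,0,0,2],[0,0,0,0],[0,0,0,0],[0,0,0,0],[0,0,0,0],[0,0,0,0],[0,0,0,0],[0,0,0,0],[0,0,0,0]], fingers=12)

```text
clock: 7.02
tool_pos: [0.436, -0.2214, 0.1004]
orientation: [-180.0, 0.0, -5.9]
force: [-1.8, 4.1, 2.0]
opening: 0.0147
```

Run:
```python
from h import *
o,s=shot('wrist','w5'); print(o['clock'],o['tool_pos'],o['orientation'],o['joint_pos'],o['force'],o['moment'],o['opening'])
```

```text
7.0167 [ 0.43595913 -0.2213688   0.10042844] [-1.79981133e+02  3.79421762e-02 -5.93275907e+00] [-3.84114503e+00  1.02835211e+01 -3.20483198e+01 -2.73615055e-02
 -4.77053907e+01  8.79267990e+01] [-1.82140682  4.11115743  2.01691022] [1.95548779 0.978533   0.02561511] 0.014672442728751187
```

View pics/w5.png

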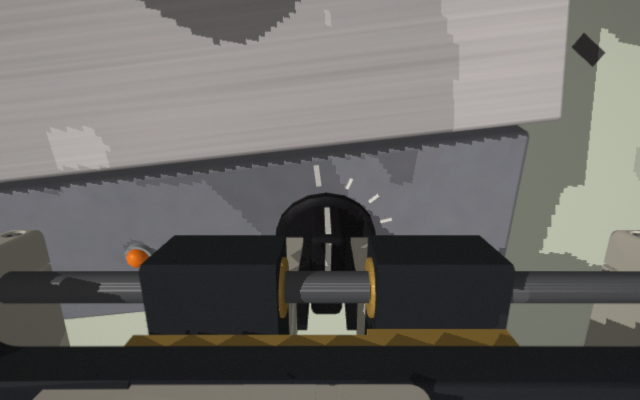

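The jaws now grip the bar (14.7 mm) aligned with it, about 6° short of off. I'll turn it into the stop gently.

Request:
jog_arm(commands=[[0,0,0,2],[0,0,0,2],[0,0,0,1],[0,0,0,1],[0,0,0,1],[0,0,0,0],[0,0,0,0],[0,0,0,0],[0,0,0,0],[0,0,0,0]])

```text
clock: 7.9
tool_pos: [0.4359, -0.2215, 0.1003]
orientation: [-180.0, 0.0, 1.1]
force: [-3.2, 4.6, -3.5]
opening: 0.0149
```

Run:
```python
from h import *
o=get_obs(); print(o['clock'],o['tool_pos'],o['orientation'],o['force'],o['moment'],o['opening'])
```

```text
7.9 [ 0.43588212 -0.22154987  0.10028775] [-1.79986790e+02  4.67982618e-02  1.07423343e+00] [-3.18942587  4.59559285 -3.51949256] [ 1.25496959  1.15013896 -0.14424478] 0.014859338991579943
```

Request:
jog_arm(commands=[[0,0,0,0.5],[0,0,0,0.5],[0,0,0,0.5],[0,0,0,0.5],[0,0,0,0.5],[0,0,0,0.5],[0,0,0,0],[0,0,0,0],[0,0,0,0],[0,0,0,0]])

```text
clock: 8.73
tool_pos: [0.436, -0.2216, 0.1003]
orientation: [-180.0, 0.0, 4.1]
force: [-4.6, 2.9, -6.6]
opening: 0.0151
```

Run:
```python
from h import *
o,s=shot('wrist','w6'); print(o['clock'],o['tool_pos'],o['orientation'],o['force'],o['moment'],o['opening'])
```

```text
8.7333 [ 0.4359881  -0.22156802  0.10032431] [-1.79987093e+02  3.47912423e-02  4.09297739e+00] [-4.61469027  2.88821613 -6.6289356 ] [ 0.95282345  1.33275452 -0.74673215] 0.015093272087797866
```

View pics/w6.png

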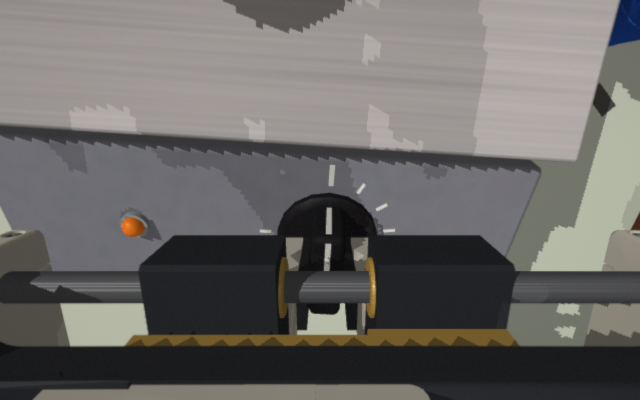

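The moment about z jumped to -0.75 N m, so the knob is on its stop. I'll release, lift, and look.

Request:
jog_arm(commands=[[0,0,0,0],[0,0,0,0],[0,0,0,0],[0,0,0,0],[0,0,10,0],[0,0,20,0],[0,0,30,0],[0,0,35,0],[0,0,35,0],[0,0,15,0]], fingers=34)

```text
clock: 9.62
tool_pos: [0.4382, -0.2225, 0.2517]
orientation: [179.8, -0.4, 4.2]
force: [1.4, 0.9, 0.7]
opening: 0.0344
```

Run:
```python
from h import *
o,s=shot('wrist','w7'); print(o['clock'],o['tool_pos'],o['orientation'],o['joint_pos'],o['force'],o['moment'],o['opening'])
```

```text
9.6167 [ 0.43824208 -0.22254288  0.25173305] [179.82119568  -0.40638914   4.17048999] [ -3.85273508   1.73564605 -19.87801627   0.12982099 -67.95902156
  97.97432179] [1.41965216 0.90553004 0.70411856] [-0.15541401 -0.06765174 -0.06209105] 0.034412536821513434
```

View pics/w7.png

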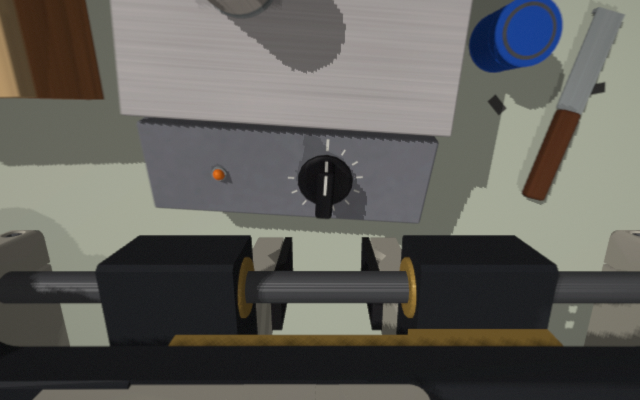

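The pointer line (326,165–193) lines up with the long white mark (328,145), so the thermostat is off. Next is the tin.

Request:
jog_arm(commands=[[15,7,0,0],[30,14,0,0],[35,16,0,0],[35,16,0,0],[30,14,0,0],[17,9,0,0],[0,0,-10,0],[0,0,-15,0],[0,0,-10,0],[0,0,0,0]], fingers=87.6)

```text
clock: 10.5
tool_pos: [0.5967, -0.1454, 0.2079]
orientation: [-180.0, 0.2, 4.1]
force: [-0.2, 0.3, -0.5]
opening: 0.087
```

Run:
```python
from h import *
o,s=shot('wrist','w8'); print(o['clock'],o['tool_pos'],o['orientation'],o['joint_pos'],o['force'],o['moment'],o['opening'])
print(proj(o,s,[[.6005,-.1465,.174],[*o['tool_pos'][:2],.174]]))
o,s=shot('scene','s8')
im=s['image'][110:310,190:420,::-1]; cv2.imwrite('pics/s8c.png',cv2.resize(im,None,fx=3,fy=3,interpolation=cv2.INTER_CUBIC))
```

```text
10.5 [ 0.59672998 -0.1454383   0.20792332] [-179.96398042    0.24610864    4.09972628] [ 4.47474641e+00  1.57366482e+01 -8.69720491e+00 -4.12512617e-02
 -6.58120201e+01  8.96418852e+01] [-0.24941581  0.25066756 -0.49512241] [-0.08852224  0.2948606   0.03231521] 0.08701597343551364
[[328.80679533 223.32714415]
 [326.56653842 229.16621844]]
```

View pics/w8.png

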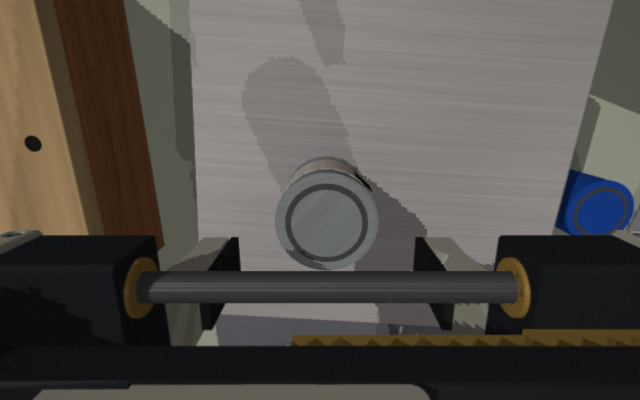

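View pics/s8c.png

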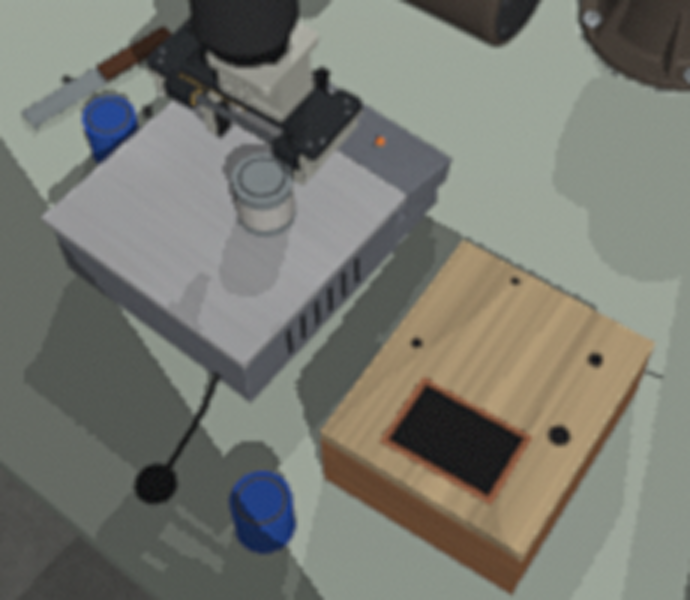

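The wrist view shows the tin lid centred at (326.5,219), about 5 mm ahead of the jaw line, and the tin lies between the open fingers. Descending.

Request:
jog_arm(commands=[[3,0,-5,0],[2,0,-12,0],[0,0,-15,0],[0,0,-18,0],[0,0,-15,0],[0,0,-11,0],[0,0,-6,0],[0,0,0,0],[0,0,0,0],[0,0,0,0]])

```text
clock: 11.43
tool_pos: [0.604, -0.1457, 0.1295]
orientation: [180.0, -0.1, 4.1]
force: [0.1, 0.4, 0.3]
opening: 0.0878
```

Request:
jog_arm(commands=[[0,0,0,0],[0,0,0,0],[0,0,0,0],[0,0,0,0],[0,0,0,0],[0,0,0,0],[0,0,0,0],[0,0,0,0],[0,0,0,0],[0,0,0,0]], fingers=50)

```text
clock: 12.27
tool_pos: [0.6034, -0.1455, 0.1288]
orientation: [180.0, -0.0, 4.1]
force: [-1.1, 1.5, 2.9]
opening: 0.0597
```

Request:
jog_arm(commands=[[0,0,5,0],[0,0,10,0],[0,0,15,0],[0,0,15,0],[0,0,10,0],[0,0,5,0],[-2,10,0,0],[-3,20,0,0],[-5,28,0,0],[-5,30,0,0]])

```text
clock: 13.1
tool_pos: [0.5873, -0.057, 0.1876]
orientation: [-180.0, 0.1, 4.0]
force: [-0.2, 0.5, -2.4]
opening: 0.0596
```

Request:
jog_arm(commands=[[-5,30,0,0],[-5,30,0,0],[-5,30,0,0],[-5,30,0,0],[-5,30,0,0],[-4,28,0,0],[-3,20,0,0],[0,9,0,0],[0,0,0,0],[0,0,0,0]])

```text
clock: 13.93
tool_pos: [0.5558, 0.1495, 0.188]
orientation: [180.0, 0.1, 4.2]
force: [0.9, -0.2, -1.4]
opening: 0.0595
```

Run:
```python
from h import *
o,s=shot('scene','s9'); print(o['clock'],o['tool_pos'],o['orientation'],o['joint_pos'],o['force'],o['moment'],o['opening'])
im=s['image'][110:310,190:420,::-1]; cv2.imwrite('pics/s9c.png',cv2.resize(im,None,fx=3,fy=3,interpolation=cv2.INTER_CUBIC))
```

```text
13.9333 [0.55577745 0.14954762 0.18797882] [1.79971094e+02 6.48510256e-02 4.17087557e+00] [ 3.45209752e+01  1.29275769e+01 -1.52768247e+01 -8.87195918e-03
 -6.18661677e+01  5.96541050e+01] [ 0.89656489 -0.17802778 -1.43821252] [-0.07200824  0.13915601 -0.02453506] 0.0595211009959439
```

View pics/s9c.png

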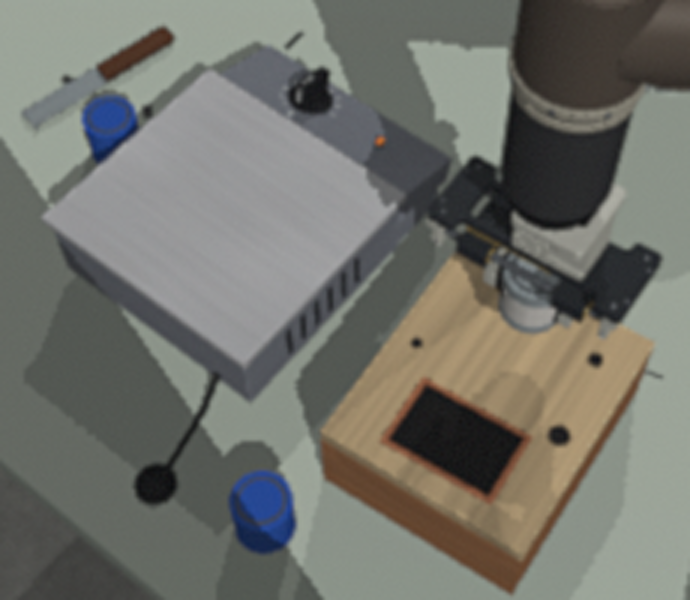

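The tin is held over the front half of the jigger, clear of the plate. Lowering slowly.

Request:
jog_arm(commands=[[0,0,-6,0],[0,0,-10,0],[0,0,-12,0],[0,0,-12,0],[0,0,-8,0],[0,0,-4,0],[0,0,-2,0],[0,0,0,0],[0,0,0,0],[0,0,0,0]])

```text
clock: 14.82
tool_pos: [0.5567, 0.1495, 0.1352]
orientation: [-180.0, -0.1, 4.1]
force: [-0.3, 0.4, -2.4]
opening: 0.0596
```

Request:
jog_arm(commands=[[0,0,-1,0],[0,0,-1,0],[0,0,-0.5,0],[0,0,-0.5,0],[0,0,-0.5,0],[0,0,-0.5,0],[0,0,0,0],[0,0,0,0],[0,0,0,0],[0,0,0,0]])

```text
clock: 15.65
tool_pos: [0.5563, 0.1494, 0.1306]
orientation: [-180.0, -0.0, 4.1]
force: [0.2, -0.3, -3.0]
opening: 0.0594
```

Request:
jog_arm(commands=[[0,0,-0.4,0],[0,0,0,0],[0,0,-0.4,0],[0,0,0,0],[0,0,-0.4,0],[0,0,0,0],[0,0,-0.3,0],[0,0,0,0],[0,0,0,0],[0,0,0,0]])

```text
clock: 16.48
tool_pos: [0.5563, 0.1494, 0.1291]
orientation: [180.0, 0.0, 4.1]
force: [-0.2, -0.8, -2.6]
opening: 0.0598
```

Request:
jog_arm(commands=[[0,0,-0.3,0],[0,0,0,0],[0,0,-0.3,0],[0,0,0,0],[0,0,-0.3,0],[0,0,0,0],[0,0,0,0],[0,0,0,0],[0,0,0,0],[0,0,0,0]])

```text
clock: 17.32
tool_pos: [0.5564, 0.1494, 0.1288]
orientation: [-180.0, -0.0, 4.1]
force: [-2.9, -0.7, 5.6]
opening: 0.0597
```

The vertical force went from -2.6 to +5.6 N, so the tin is resting on the wood. Releasing.

Request:
jog_arm(commands=[[0,0,0,0],[0,0,0,0],[0,0,0,0],[0,0,0,0],[0,0,0,0],[0,0,0,0],[0,0,0,0],[0,0,0,0],[0,0,0,0],[0,0,0,0]], fingers=86)

```text
clock: 18.15
tool_pos: [0.5563, 0.1494, 0.1281]
orientation: [180.0, 0.0, 4.1]
force: [0.0, 0.1, -1.2]
opening: 0.0859
```

Request:
jog_arm(commands=[[0,0,6,0],[0,0,12,0],[0,0,18,0],[0,0,24,0],[0,0,30,0],[0,0,30,0],[-30,0,20,0],[-35,0,10,0],[-35,0,0,0],[0,0,0,0]])

```text
clock: 18.98
tool_pos: [0.4522, 0.1486, 0.2801]
orientation: [-179.8, -0.1, 4.1]
force: [0.6, -0.1, -0.9]
opening: 0.0857
```

Run:
```python
from h import *
np.set_printoptions(precision=4,suppress=True)
o,s=shot('scene','s10'); print(o['clock'],o['tool_pos'],o['orientation'],o['force'],o['opening'])
im=s['image'][110:310,190:420,::-1]; cv2.imwrite('pics/s10c.png',cv2.resize(im,None,fx=3,fy=3,interpolation=cv2.INTER_CUBIC))
o,s=shot('top','t10'); im=s['image'][115:295,165:475,::-1]; cv2.imwrite('pics/t10c.png',cv2.resize(im,None,fx=2.58,fy=2.58,interpolation=cv2.INTER_CUBIC))
```

```text
18.9833 [0.4522 0.1486 0.2801] [-179.8375   -0.0977    4.142 ] [ 0.6142 -0.0762 -0.857 ] 0.08569002003210374
```

View pics/s10c.png

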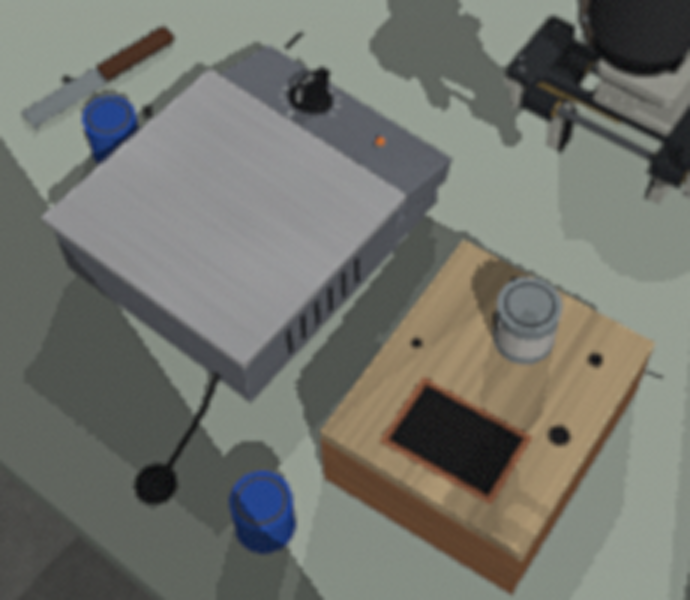

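View pics/t10c.png

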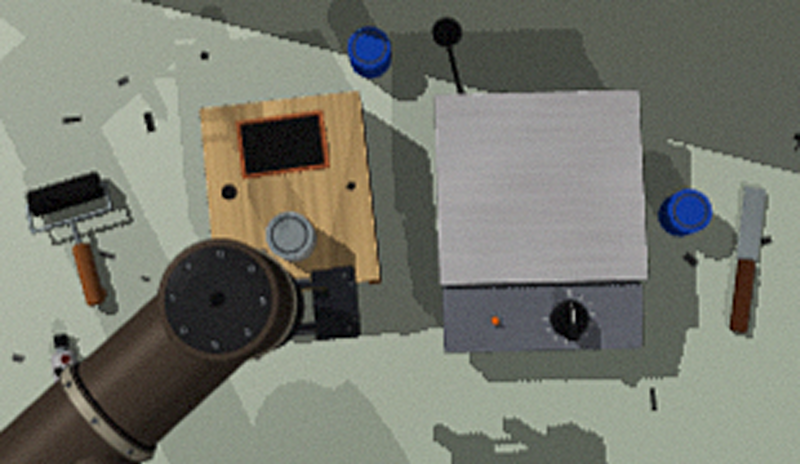

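Run:
```python
from h import *
np.set_printoptions(precision=4,suppress=True)
o,s=load('w7'); g=s['image'].min(2).astype(float); ys,xs=np.nonzero((g>130)&(np.hypot(*(np.indices(g.shape)-np.array([180,326])[:,None,None]))<24))
P=np.c_[xs,ys].astype(float); v=cv2.fitLine(P.astype('float32'),cv2.DIST_L2,0,.01,.01).ravel(); a=v[2:]-12*v[:2]; b=v[2:]+12*v[:2]
if b[1]>a[1]: a,b=b,a
w=np.array([onz(o,s,[a],.112)[0],onz(o,s,[b],.118)[0]]); d=w[1]-w[0]; print(len(P),a,b,w,np.degrees(np.arctan2(d[1],d[0])))
# hotplate front edge of top
e=onz(o,s,[(121,113),(449,135)],.112); d=e[0]-e[1]; print('edge yaw',np.degrees(np.arctan2(d[1],d[0]))-90)
# tin on jigger
o,s=load('t10'); print(onz(o,s,[(165+291/2.58,115+236/2.58)],.174))
# bystander change
o0,s0=load('top0'); D=np.abs(s0['image'][115:185,235:475].astype(int)-s['image'][115:185,235:475]).max()
for n,lo,hi in(('blue',(105,150,60),(130,255,255)),):
  for S in(s0,s):
    m=cv2.inRange(cv2.cvtColor(S['image'],cv2.COLOR_RGB2HSV),lo,hi); k=cv2.connectedComponentsWithStats(m); print([k[3][i] for i in range(1,k[0]) if k[2][i,4]>50])
c=lambda L:[(165+x/2.58,115+y/2.58) for x,y in L]
print('plate now',onz(o,s,c([(239,125),(323,113),(328,165),(245,177)]),.114))
```

```text
57 [324.5295 193.0011] [325.7863 169.034 ] [[ 0.4338 -0.2217  0.112 ]
 [ 0.4566 -0.2212  0.118 ]] 1.3153970189521107
edge yaw 0.35991598015523607
[[0.5515 0.1445 0.174 ]]
[array([307.689, 135.445]), array([431.4319, 196.7934])]
[array([307.7389, 134.9248]), array([431.2922, 196.9224])]
plate now [[0.71   0.2208 0.114 ]
 [0.7246 0.1062 0.114 ]
 [0.6528 0.1    0.114 ]
 [0.6383 0.2126 0.114 ]]
```

```bash
python3 -c "
from h import *
print(get_obs()['force']); print(close_job())"
```

```text
[0.78692245 0.05812148 1.35176993]
the job is handed in; nothing more can be done
None
```

The hotplate is off, the ink tin is on the jigger, and I handed the job in at about 19 s of the 64 s allowed.

- **Thermostat:** I straddled the knob's bar, turned it about 134° anticlockwise, then gripped it and pressed it into the stop, where the moment rose to 0.75 N m. Afterwards the pointer lay on the long white mark. It measured about 1° from the hotplate's own direction, which is within the measuring error.
- **Tin:** I lifted the bare steel tin off the hotplate and lowered it in sub-millimetre steps until the vertical force rose to 5.6 N. It stands upright on the bare front half of the jigger, with about 50 mm between it and the plate.
- **Last checks:**
  - The copper plate measured the same as before, within 2 mm.
  - The roller and knife looked unmoved by eye in the top picture.
  - The tube was partly hidden by the arm in that picture, so I could not check it fully; the arm made contact only at the knob and the tin.
  - The top camera put the tin at (0.552, 0.145), about 6–7 mm from where the gripper released it (0.556, 0.149). I did not resolve this, because it is well within the free space around the tin.

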